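Push-latch paint cabinet: get the tray out

ROBOT

A 7-joint arm with a two-finger parallel gripper is mounted at the origin on the work surface. World frame = base frame: x ahead of the robot, y to its left, z up, the work surface at z = 0. Lengths are in mm, angles in rad, forces in N, time in s.
With the tool pointing down it reaches from about 400 to 850 mm from the base axis. Payload 10.4 kg.
Tool frame: the origin (TCP) lies midway between the tips of the shut fingers; the grasp point (between the pads) lies 19 mm behind it; z points along the fingers, y is the line along which they close (so a half turn about z gives the same grasp; the last joint's range is limited). The gripper opens to 87 mm and grips with 3 to 60 N. Pads are 19 mm wide; open, the fingers measure 117 mm over their backs; the gripper's body (75 mm by 190 mm) begins 51 mm behind the grasp point.
Start: joints at [-0.023, 0.332, -0.065, 1.46, 0.022, 1.35, -0.088], TCP at [625.022, 0.018, 222.576] pointing down, gripper open.
Joint ranges: [-2.6, 2.6], [-0.5, 2.12], [-1.47, 1.34], [0.16, 2.42], [-1.27, 4.41], [0.06, 2.06], [-2.6, 2.6]. Speed limits (rad/s): [2.22, 2.22, 2.79, 2.79, 3.14, 3.14, 3.14].

INTERFACE

Orientations are given as [roll, pitch, yaw] about the fixed x, y, z axes, in that order (R = Rz(yaw) Ry(pitch) Rx(roll)).
In Python, from rig import r gives the robot as it stands.
- The arm moves only by the tool play_rows, never from a script. Its argument "motion" is a list of rows, each a list of 7 numbers: the opening, from -1 (shut) to 1 (fully open), then the shift along the tool's x, y, z in m, then the turn, a rotation vector about the tool's x, y, z in degrees. In form: [[gripper, tx, ty, tz, rx, ry, rz], ...]. A call has 1 to 5 rows; each row shifts and turns the commanded pose from where the row before left it, along the tool's axes as they then stand; what a row does not reach is not made up. A row lasts 1/10 s, in which the tool goes at most 50 mm and 8.59 degrees, less where a joint would pass 70% of its speed; a pose out of reach is approached as far as the arm can. A call with a gripper value outside its range is refused whole. The fingers move at their own pace and stop on an object; the grip force is fixed at half the most. Time passes only in rows, so rows that do not move let the fingers close. It gives the time, the measured TCP pose, the force, the opening and the grip force at its end, in the units of the state.
- r.read_state(): the state, without advancing time (a new reading comes with each control period).
- r.camera(name): name is "scene" or "side" or "wrist"; returns the picture (400x640x3 uint8, red, green, blue); there is no depth.
- r.camera_params(name): a dict with "fx", "fy", "cx", "cy" (pixels), "T" (4x4, takes a point from camera to world coordinates). Camera axes: x right, y down, z forward; pixel columns grow to the right and rows downward; lengths in mm; the calibration is good to about 2 mm. A picture is of the moment at which its call begins: read the wrist's pose just before it. camera_params takes no time and is no camera call; for the wrist camera it gives the pose at the moment of the call.
- r.sign_off(): hands the job in; it is judged then, once.
The state is a dict: "clock": time; "qpos": joint angles; "joint_velocities": joint speeds; "joint_torque": joint torques, N m; "tool_pos": TCP position; "orientation": TCP orientation; "contact_force": force on the tool from outside, world axes, zero at the start; "torque": the same for the moment, N m; "width": finger opening in mm; "finger_force": force on a finger pad.
Only numpy, scipy, OpenCV 4.12 (cv2) and the standard library are available. Lean on these libraries where they do the work, as an engineer would, in place of code of your own. Each camera call takes 0.05 s, during which the arm holds its last target. There are 200 camera calls.

TASK

Open the small black cabinet on the craft bench and get its paint tray out: press the handle-less door gently inward near its free edge (right, away from the brass hinges) only until its hidden spring catch lets go and it springs ajar, swing it wide open until it stands about square to the cabinet's front or further, and only then pull the tray by its upright brass tab as far out as it goes. Never force the door, keep both paint pots standing in the tray, and do not disturb the things around the cabinet.

Things in the scene. Friction and masses are not known exactly. Their poses are not given: they have to be found in the camera images.
- cabinet: black desk cabinet with brass trim, fixed, 200 x 200 mm, 130 mm tall. Origin under its centre; front faces its own -x (front plane x = -100 mm), y to the left looking in +x, z up. Walls 8 mm. Only the rear part (x > -5 mm) has a roof; behind the door it is open from above
- door: wooden panel, thin brass frame line, no handle, 180 mm wide, 10 mm thick, 10 to 128 mm above the bench, flush between the walls. Origin on the hinge axis at bench height (cabinet x -100, y +90 mm): its outer left edge, with two brass hinges. Axes as the cabinet's when closed; panel from y = 0 to -180 mm, outer face x = 0, inner x = +10 mm. Damaged by over 15 N from the robot
- door_angle (a joint): door angle, rad: 0 closed and caught, negative pressed inward, positive swinging out to the cabinet's -x (clockwise from above), end at 1.75. When the catch has let go and the presser backs off, the door follows and springs to about 0.42 in under a second; if pressed too little it stays caught. Once released it does not catch again. Beyond 0.42 it swings with about 1 N and stays where left
- door_press (a point): good place to press: outer face, 30 mm from the free (right) edge, 40 mm below the top, 88 mm above the bench, 150 mm from the hinge. It yields with 3 to 7 N; the hidden catch lets go after 3 to 14 mm, different each time; 1.5 mm later a rubber stop (10 N/mm) begins, so a steady 10 to 12 N is the sign to ease off; if still caught, press again
- door_hinge (a point): top of the hinge axis, 128 mm above the bench
- tray_slide (a joint): how far the tray is drawn out towards the cabinet's -x, in m: 0 home, 0.09 at its stop; 1 to 2 N of friction
- tab_top (a point): middle of the top edge of the tray's upright brass pull tab, 113 mm above the bench: a plate 8 mm thick (along the cabinet's x), 44 mm wide (along y), standing free for 70 mm below its top. Home, it is 36 mm behind the closed door's outer face (cabinet x -64, y +15 mm), with 55 mm open from above between it and the roof. The pots' tops are 62 mm above the bench
- pot_blue: white paint pot with a blue cap, 36 mm across, 45 mm tall, loose in the tray. Origin under its centre
- pot_red: white paint pot with a red cap, otherwise the same, loose in the tray (under the roof at the start)
- varnish: dark steel can with a paper label, 64 mm across, 85 mm tall; bystander. Origin under its centre
- water_cup: clear glass tumbler, 66 mm across, 85 mm tall; bystander. Origin under its centre
- wood_disc: pale wooden disc, 52 mm across, 12 mm thick, lying flat; bystander. Origin under its centre
- paintbrush: blue paintbrush 190 mm long, lying flat; bystander. Its length runs along its x
Not all that is in view belongs to the job. Leave any brown, grey or turquoise look-alike of the pot_blue alone.

How it is judged:
By the outcome, as a careful person would: the job done as asked, in the order asked, and still so for the second after the job is handed in, with the robot touching nothing.
It also fails if it takes over 59 s, if anything falls off the work surface, if the arm or the gripper's body presses on something with over 40 N, if the wrist force passes 120 N, or if a joint passes its speed limit or range.

## Working session

There is one attempt and no reset: what is moved stays moved. The work goes in short steps, Python scripts to look and compute and a tool call to move; the robot and the scene stay as the last step left them, time stands still between calls to the robot, and variables do not carry over. Pictures are saved under pics/ and viewed, at most 10 in all, crops included, and the job is handed in when it is done.

Besides the shell and the picture viewer there is one more tool, called after "Request:" in YAML: its name, and indented under it one key for each argument. play_rows: Moves the arm, as the interface text tells. Its arguments: {"type":"object","properties":{"motion":{"type":"array"}},"required":["motion"]}

```bash
mkdir -p pics; python3 - <<'E'
from rig import r
import cv2
for n in("scene","side"):
    cv2.imwrite(f"pics/{n}0.png",r.camera(n)[:,:,::-1])
    p=r.camera_params(n);print(n,p)
s=r.read_state();print(s)
E
```

```text
scene {'fx': 475.89182649262773, 'fy': 475.89182649262773, 'cx': 314.46849759890813, 'cy': 205.71037423562228, 'T': array([[ 6.93267941e-01,  5.16332308e-01, -5.02772821e-01,
         1.21950495e+03],
       [ 7.20623962e-01, -5.05348685e-01,  4.74682854e-01,
        -5.23683238e+02],
       [-8.98148996e-03, -6.91392547e-01, -7.22423476e-01,
         9.26365777e+02],
       [ 0.00000000e+00,  0.00000000e+00,  0.00000000e+00,
         1.00000000e+00]])}
side {'fx': 368.24137323238125, 'fy': 368.24137323238125, 'cx': 320.31962064205464, 'cy': 199.6852927715647, 'T': array([[ 8.48321429e-01, -3.68420813e-01,  3.80285231e-01,
         3.48414076e+02],
       [-5.29141879e-01, -6.15619028e-01,  5.83970962e-01,
        -4.24074072e+02],
       [ 1.89637682e-02, -6.96619923e-01, -7.17189695e-01,
         6.47167632e+02],
       [ 0.00000000e+00,  0.00000000e+00,  0.00000000e+00,
         1.00000000e+00]])}
{'clock': 0.1, 'qpos': array([-0.02261878,  0.33279255, -0.06470429,  1.46079857,  0.02159585,
        1.34989136, -0.08851267]), 'joint_velocities': array([-0.00020254, -0.00134458, -0.00302373, -0.00067647, -0.00067497,
        0.0008807 ,  0.00099555]), 'joint_torque': array([ 3.16136166e-04, -6.24538064e+01,  2.38312193e-02, -3.90717781e+01,
       -6.15657773e-02,  3.65302863e-02,  4.60620026e-05]), 'tool_pos': array([6.24682762e+02, 1.40455381e-02, 2.21871628e+02]), 'orientation': array([-3.14039890e+00,  4.63703235e-05,  1.57082358e+00]), 'contact_force': array([-0.88390452,  0.36841759, -0.34997715]), 'torque': array([-0.04138011, -0.01222261, -0.01441612]), 'finger_force': 0.0, 'width': 87.1303721210065}
```

View pics/scene0.png

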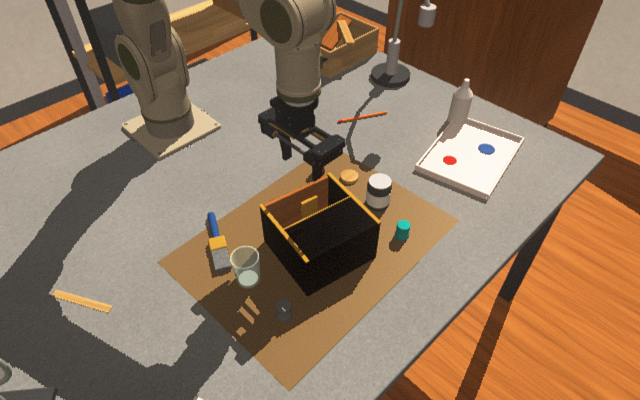

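View pics/side0.png

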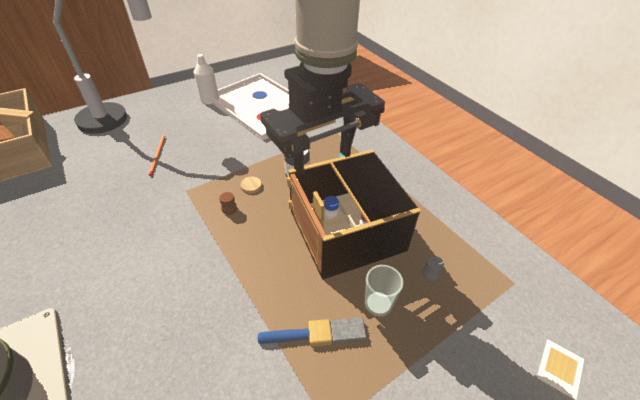

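The scene view shows the cabinet around (320,235), with its brass rims and the door side facing the robot. In the side view it is around (350,215), with the tab near (318,205) and the blue cap at (331,203). I'll zoom in on both to read the corners.

```bash
python3 - <<'E'
import cv2
a=cv2.imread("pics/scene0.png")[165:295,250:410]; b=cv2.imread("pics/side0.png")[145:275,275:435]
f=lambda i:cv2.convertScaleAbs(cv2.resize(i,None,fx=5,fy=4.4,interpolation=cv2.INTER_CUBIC),alpha=1.4,beta=15)
cv2.imwrite("pics/a.png",f(a));cv2.imwrite("pics/b.png",f(b))
E
```

```text
(no output)
```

View pics/a.png

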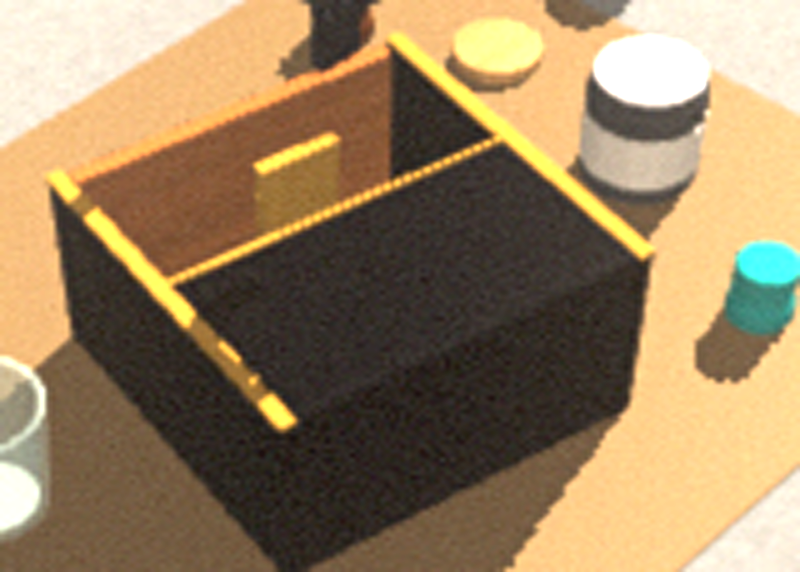

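View pics/b.png

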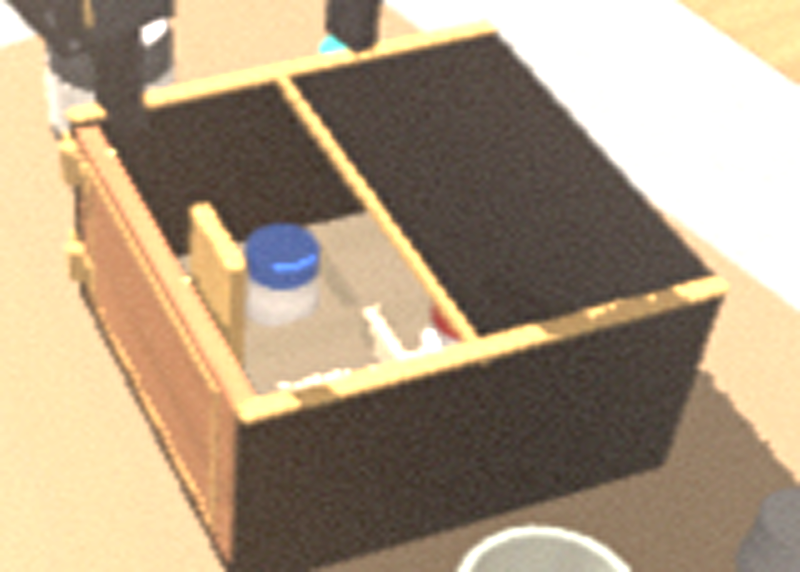

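The scene crop shows the cabinet's top corners at about (50,178), (285,428), (652,250) and (398,36). In the side crop they are at (238,412), (728,287), (492,25) and (72,115). The hinges are on the far left, and the tab and blue cap are visible. I'll fit the cabinet pose and locate the bystanders.

```bash
cat >h.py <<'E'
import numpy as np
from rig import r
def ray(n,u,v,z):
    p=r.camera_params(n);d=p["T"][:3,:3]@[(u-p["cx"])/p["fx"],(v-p["cy"])/p["fy"],1];o=p["T"][:3,3]
    return (o+d*(z-o[2])/d[2])[:2]
def ca(x,y):return 250+x/5,165+y/4.4
def cb(x,y):return 275+x/5,145+y/4.4
E
python3 - <<'E'
from h import *
from scipy.spatial.transform import Rotation
L=np.array([[-100,-100],[100,-100],[100,100],[-100,100]])
A=np.array([ray("scene",*ca(*q),130) for q in[(50,178),(285,428),(652,250),(398,36)]])
B=np.array([ray("side",*cb(*q),130) for q in[(238,412),(728,287),(492,25),(72,115)]])
print(A.round(),B.round())
for P in(A,B,(A+B)/2):
    c=P.mean(0);q=P-c;z=(q@[1,-1j])  # conj
    a=-np.angle(np.sum((q@[1,-1j])*(L@[1,1j])));
    print(c.round(1),np.degrees(a).round(2))
c=((A+B)/2).mean(0)
print("tab",ray("scene",*ca(297,150),113),ray("side",*cb(218,232),113))
print("disc",ray("scene",349,177,12),"can",ray("scene",379,182,85),ray("side",298,150,85),"browncup",ray("side",228,198,45),"cup",ray("scene",245,256,85),ray("side",383,280,85),"brush",ray("side",260,338,5),ray("side",364,330,5), "dark",ray("scene",284,303,30))
E
```

```text
[[ 576.  -90.]
 [ 772. -124.]
 [ 805.   71.]
 [ 611.  104.]] [[ 575.  -87.]
 [ 773. -126.]
 [ 807.   66.]
 [ 611.  102.]]
[690.9 -10.1] -9.85
[691.6 -11.1] -10.58
[691.2 -10.6] -10.22
tab [629.10364746  17.30124505] [631.58908584  17.37526764]
disc [570.50651159 224.4081849 ] can [689.08094496 205.83832302] [689.28798407 205.40711079] browncup [490.24691248 178.67213844] cup [ 637.44864274 -188.81394771] [ 636.88636724 -190.58819828] brush [ 415.7364995  -136.70988879] [ 582.53811691 -221.46648745] dark [ 760.93327233 -185.95094583]
```

Two views agree: cabinet centre (691,-11), yaw -10.2°. With that turn, tool y runs along cabinet x and tool x along cabinet y. Next I close the gripper and move to a standoff in front of the press point.

Request:
play_rows:
  motion:
    - [-1, 0, 0, 0, 0, 0, 5.1]
    - [-1, 0, 0, 0, 0, 0, 5.1]
    - [-1, -0.03, -0.036, 0, 0, 0, 0]
    - [-1, -0.029, -0.037, 0, 0, 0, 0]
    - [-1, 0, 0, 0.044, 0, 0, 0]

```text
clock: 0.6
tool_pos: [542.7, -49.2, 184.0]
orientation: [3.132, -0.0, 1.388]
contact_force: [2.3, -0.8, -0.3]
width: 54.5
finger_force: 0.0
```

Request:
play_rows:
  motion:
    - [-1, 0, 0, 0.05, 0, 0, 0]
    - [-1, 0, 0, 0.05, 0, 0, 0]
    - [-1, 0, 0, 0, 0, 0, 0]
    - [-1, 0, 0, 0, 0, 0, 0]

```text
clock: 1.0
tool_pos: [542.7, -45.1, 79.2]
orientation: [-3.14, 0.0, 1.393]
contact_force: [0.0, -0.7, 1.0]
width: 22.7
finger_force: 0.0
```

```bash
cat >>h.py <<'E'
def loc(p=None):
    p=r.read_state()["tool_pos"] if p is None else np.asarray(p);a=np.radians(-10.2);d=p[:2]-[691.2,-10.6]
    return np.array([d@[np.cos(a),np.sin(a)],d@[-np.sin(a),np.cos(a)]])
E
python3 - <<'E'
from h import *
import cv2
s=r.read_state();print(s["clock"],loc(),s["tool_pos"],s["orientation"],s["contact_force"],s["width"])
cv2.imwrite("pics/side1.png",cv2.resize(r.camera("side")[110:310,200:440,::-1],None,fx=3,fy=3))
E
```

```text
1.0 [-140.08103746  -60.24863197] [542.66374483 -45.09022482  79.19966568] [-3.14038072e+00  1.63943318e-04  1.39284594e+00] [ 0.04493264 -0.74819026  1.04610604] 22.67993613631035
```

View pics/side1.png

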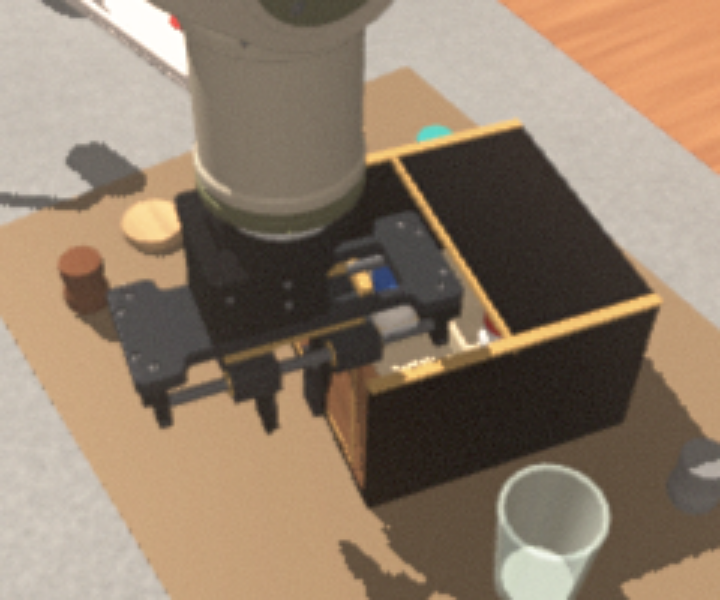

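The fingers at about (290,400) are still closing in front of the door, and the gripper body is above the rim. I'll finish closing and move closer.

Request:
play_rows:
  motion:
    - [-1, 0, 0, 0, 0, 0, 0]
    - [-1, 0, 0, 0, 0, 0, 0]
    - [-1, 0, 0.009, 0, 0, 0, 0]
    - [-1, 0, 0.009, 0, 0, 0, 0]
    - [-1, 0, 0, 0, 0, 0, 0]

```text
clock: 1.55
tool_pos: [561.9, -48.6, 78.9]
orientation: [3.14, -0.0, 1.393]
contact_force: [-0.2, 1.0, -0.2]
width: 0.5
finger_force: 0.0
```

Request:
play_rows:
  motion:
    - [-1, 0, 0.002, 0, 0, 0, 0]
    - [-1, 0, 0, 0, 0, 0, 0]

```text
clock: 1.75
tool_pos: [562.5, -48.7, 78.4]
orientation: [-3.141, 0.0, 1.393]
contact_force: [0.4, 0.2, -0.3]
width: 0.5
finger_force: 0.0
```

Request:
play_rows:
  motion:
    - [-1, 0, 0.002, 0, 0, 0, 0]
    - [-1, 0, 0, 0, 0, 0, 0]

```text
clock: 1.95
tool_pos: [564.4, -49.0, 78.5]
orientation: [-3.141, -0.0, 1.393]
contact_force: [0.1, 1.4, -0.9]
width: 0.6
finger_force: 0.0
```

Request:
play_rows:
  motion:
    - [-1, 0, 0.001, 0, 0, 0, 0]
    - [-1, 0, 0, 0, 0, 0, 0]

```text
clock: 2.15
tool_pos: [565.0, -49.1, 78.4]
orientation: [-3.141, 0.0, 1.393]
contact_force: [-1.8, 0.9, 1.4]
width: 0.2
finger_force: 1.5
```

Request:
play_rows:
  motion:
    - [-1, 0, 0.001, 0, 0, 0, 0]
    - [-1, 0, 0, 0, 0, 0, 0]

```text
clock: 2.35
tool_pos: [566.1, -49.3, 78.4]
orientation: [-3.141, -0.0, 1.393]
contact_force: [-3.1, 0.5, 1.4]
width: 0.2
finger_force: 1.6
```

Request:
play_rows:
  motion:
    - [-1, 0, 0.001, 0, 0, 0, 0]
    - [-1, 0, 0, 0, 0, 0, 0]

```text
clock: 2.55
tool_pos: [567.3, -49.5, 78.5]
orientation: [-3.141, 0.0, 1.393]
contact_force: [-3.4, 1.4, 0.1]
width: 0.2
finger_force: 1.5
```

Request:
play_rows:
  motion:
    - [-1, 0, 0.001, 0, 0, 0, 0]
    - [-1, 0, 0, 0, 0, 0, 0]

```text
clock: 2.75
tool_pos: [568.3, -49.7, 78.5]
orientation: [-3.142, -0.0, 1.393]
contact_force: [-3.3, 0.6, -0.2]
width: 0.4
finger_force: 1.4
```

Contact came at x≈565. I continue in 1 mm steps.

Request:
play_rows:
  motion:
    - [-1, 0, 0.001, 0, 0, 0, 0]
    - [-1, 0, 0, 0, 0, 0, 0]

```text
clock: 2.95
tool_pos: [569.4, -49.9, 78.5]
orientation: [3.142, -0.0, 1.393]
contact_force: [-2.6, 0.3, 0.1]
width: 0.6
finger_force: 1.4
```

Request:
play_rows:
  motion:
    - [-1, 0, 0.0008, 0, 0, 0, 0]
    - [-1, 0, 0, 0, 0, 0, 0]

```text
clock: 3.15
tool_pos: [570.0, -50.0, 78.5]
orientation: [-3.141, -0.0, 1.393]
contact_force: [-3.3, 1.3, -0.0]
width: 0.2
finger_force: 1.9
```

Request:
play_rows:
  motion:
    - [-1, 0, 0.0008, 0, 0, 0, 0]
    - [-1, 0, 0, 0, 0, 0, 0]

```text
clock: 3.35
tool_pos: [570.7, -50.1, 78.5]
orientation: [-3.141, -0.0, 1.393]
contact_force: [-5.7, 0.6, -0.2]
width: 0.2
finger_force: 2.4
```

Request:
play_rows:
  motion:
    - [-1, 0, 0.0006, 0, 0, 0, 0]
    - [-1, 0, 0, 0, 0, 0, 0]

```text
clock: 3.55
tool_pos: [571.2, -50.2, 78.4]
orientation: [-3.141, -0.0, 1.393]
contact_force: [-4.6, 1.2, 0.3]
width: 0.4
finger_force: 2.6
```

Request:
play_rows:
  motion:
    - [-1, 0, 0, 0, 0, 0, 0]

```text
clock: 3.65
tool_pos: [571.2, -50.1, 78.4]
orientation: [-3.141, -0.0, 1.393]
contact_force: [-5.1, 0.8, 0.3]
width: 0.4
finger_force: 2.6
```

Request:
play_rows:
  motion:
    - [-1, 0, 0.0007, 0, 0, 0, 0]
    - [-1, 0, 0, 0, 0, 0, 0]

```text
clock: 3.85
tool_pos: [571.9, -50.3, 78.5]
orientation: [-3.141, -0.0, 1.393]
contact_force: [-4.4, 1.2, 0.5]
width: 0.1
finger_force: 2.5
```

Request:
play_rows:
  motion:
    - [-1, 0, 0.0007, 0, 0, 0, 0]
    - [-1, 0, 0, 0, 0, 0, 0]

```text
clock: 4.05
tool_pos: [572.6, -50.4, 78.5]
orientation: [-3.141, -0.0, 1.393]
contact_force: [-5.7, 1.1, 0.4]
width: 0.4
finger_force: 2.5
```

Request:
play_rows:
  motion:
    - [-1, 0, 0.0006, 0, 0, 0, 0]
    - [-1, 0, 0, 0, 0, 0, 0]

```text
clock: 4.25
tool_pos: [573.1, -50.5, 78.4]
orientation: [-3.141, -0.0, 1.393]
contact_force: [-4.9, 2.4, 0.6]
width: 0.3
finger_force: 2.6
```

Request:
play_rows:
  motion:
    - [-1, 0, 0.0007, 0, 0, 0, 0]
    - [-1, 0, 0, 0, 0, 0, 0]

```text
clock: 4.45
tool_pos: [573.9, -50.5, 78.5]
orientation: [-3.141, -0.0, 1.393]
contact_force: [-5.4, 2.4, 1.4]
width: 0.4
finger_force: 2.5
```

Request:
play_rows:
  motion:
    - [-1, 0, 0.0007, 0, 0, 0, 0]
    - [-1, 0, 0, 0, 0, 0, 0]

```text
clock: 4.65
tool_pos: [574.4, -50.6, 78.4]
orientation: [-3.141, -0.0, 1.393]
contact_force: [-6.8, 1.4, 1.2]
width: 0.4
finger_force: 3.0
```

Request:
play_rows:
  motion:
    - [-1, 0, 0.0005, 0, 0, 0, 0]
    - [-1, 0, 0, 0, 0, 0, 0]

```text
clock: 4.85
tool_pos: [574.7, -50.7, 78.4]
orientation: [-3.14, -0.0, 1.393]
contact_force: [-7.9, 1.7, 1.9]
width: 0.4
finger_force: 3.6
```

Request:
play_rows:
  motion:
    - [-1, 0, 0.0005, 0, 0, 0, 0]
    - [-1, 0, 0, 0, 0, 0, 0]

```text
clock: 5.05
tool_pos: [575.0, -50.6, 78.4]
orientation: [-3.14, -0.0, 1.393]
contact_force: [-8.7, 2.4, 1.8]
width: 0.5
finger_force: 4.3
```

The force is rising steadily, so the door is on the rubber stop. I'll nudge in 0.3 mm more and then back off smoothly.

Request:
play_rows:
  motion:
    - [-1, 0, 0.0003, 0, 0, 0, 0]
    - [-1, 0, 0, 0, 0, 0, 0]

```text
clock: 5.25
tool_pos: [575.2, -50.7, 78.3]
orientation: [-3.14, -0.0, 1.393]
contact_force: [-7.4, 2.7, 0.8]
width: 0.4
finger_force: 4.4
```

Request:
play_rows:
  motion:
    - [-1, 0, -0.008, 0, 0, 0, 0]
    - [-1, 0, -0.012, 0, 0, 0, 0]
    - [-1, 0, 0, 0, 0, 0, 0]
    - [-1, 0, 0, 0, 0, 0, 0]

```text
clock: 5.65
tool_pos: [556.4, -47.6, 78.8]
orientation: [3.141, -0.0, 1.393]
contact_force: [-2.5, 0.8, -1.0]
width: 0.5
finger_force: 1.3
```

At 9 mm outside the original contact the door is still pressing on the finger, so it has been released. I'll back off fully, then rise.

Request:
play_rows:
  motion:
    - [-1, 0, -0.03, 0, 0, 0, 0]
    - [-1, 0, -0.035, 0, 0, 0, 0]
    - [-1, 0, -0.02, -0.03, 0, 0, 0]
    - [-1, 0, 0, -0.05, 0, 0, 0]
    - [-1, 0, 0, 0, 0, 0, 0]

```text
clock: 6.15
tool_pos: [476.7, -32.7, 165.2]
orientation: [3.13, -0.002, 1.392]
contact_force: [0.2, 0.3, 1.0]
width: 0.6
finger_force: 0.0
```

```bash
python3 - <<'E'
from h import *
import cv2
s=r.read_state();print(s["clock"],loc(),s["tool_pos"],s["contact_force"])
cv2.imwrite("pics/side2.png",cv2.resize(r.camera("side")[110:310,200:440,::-1],None,fx=3,fy=3))
E
```

```text
6.15 [-207.16966877  -59.76164128] [476.72164716 -32.73055788 165.15321817] [0.24817405 0.25440233 0.95261507]
```

View pics/side2.png

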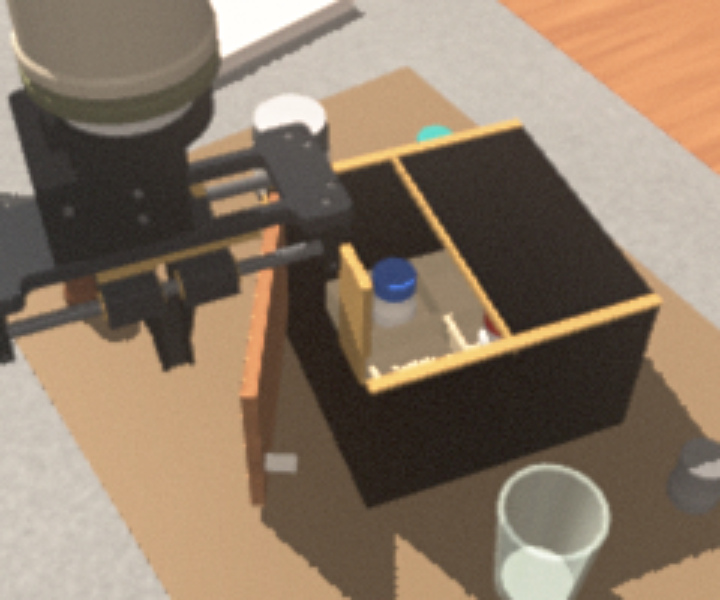

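The door stands ajar with its free edge near (255,420). The inside is open, and the tab (355,300) and blue pot (393,280) are undisturbed. I'll insert the closed fingers behind the door from above, and compute the sweep.

Request:
play_rows:
  motion:
    - [-1, 0.003, 0.045, 0, 0, 0, 0]
    - [-1, 0.003, 0.04, 0, 0, 0, 0]
    - [-1, 0, 0, 0, 0, 0, 0]
    - [-1, 0, 0, 0.04, 0, 0, 0]
    - [-1, 0, 0, 0.04, 0, 0, 0]

```text
clock: 6.7
tool_pos: [558.5, -41.9, 77.7]
orientation: [3.139, -0.0, 1.392]
contact_force: [1.6, 0.0, -0.4]
width: -0.1
finger_force: 0.0
```

```bash
python3 - <<'E'
from h import *
s=r.read_state();print(s["clock"],loc(),s["tool_pos"],s["contact_force"])
p=loc()
for t in np.arange(.42,1.7,.12):
    c,n=np.cos(t),np.sin(t);R=140-20*(t-.42)/1.2
    C=np.array([-100,90])+R*np.array([-n,-c])+np.array([c,-n])*(10+15*abs(c)+9.5*n)
    d=C-p;p=C;print(round(t,2),C.round(),"tx,ty",d[1].round(1),d[0].round(1))
E
```

```text
6.7 [-125.02600903  -54.30951151] [558.53256529 -41.91098436  77.72059773] [ 1.63374444  0.00842831 -0.36005874]
0.42 [-132.  -49.] tx,ty 5.2 -6.9
0.54 [-147.  -43.] tx,ty 6.4 -15.2
0.66 [-162.  -34.] tx,ty 8.2 -14.4
0.78 [-175.  -24.] tx,ty 9.9 -13.3
0.9 [-187.  -13.] tx,ty 11.5 -12.0
1.02 [-197.   -0.] tx,ty 12.9 -10.4
1.14 [-206.   14.] tx,ty 14.1 -8.7
1.26 [-213.   29.] tx,ty 15.0 -6.8
1.38 [-218.   45.] tx,ty 15.7 -4.8
1.5 [-220.   61.] tx,ty 16.2 -2.7
1.62 [-221.   76.] tx,ty 14.8 -0.6
```

Request:
play_rows:
  motion:
    - [-1, 0.002, -0.004, 0, 0, 0, 0]
    - [-1, 0.003, -0.006, 0, 0, 0, 0]
    - [-1, 0.004, -0.008, 0, 0, 0, 0]
    - [-1, 0.004, -0.008, 0, 0, 0, 0]
    - [-1, 0.004, -0.007, 0, 0, 0, 0]

```text
clock: 7.2
tool_pos: [528.3, -18.6, 80.2]
orientation: [3.139, -0.001, 1.393]
contact_force: [0.3, -1.5, 1.0]
width: 0.4
finger_force: 0.7
```

Request:
play_rows:
  motion:
    - [-1, 0.004, -0.007, 0, 0, 0, 0]
    - [-1, 0.005, -0.007, 0, 0, 0, 0]
    - [-1, 0.005, -0.007, 0, 0, 0, 0]
    - [-1, 0.006, -0.006, 0, 0, 0, 0]
    - [-1, 0.006, -0.006, 0, 0, 0, 0]

```text
clock: 7.7
tool_pos: [499.7, 13.0, 78.6]
orientation: [3.142, -0.0, 1.393]
contact_force: [1.9, -0.8, 0.3]
width: 0.5
finger_force: 0.6
```

Request:
play_rows:
  motion:
    - [-1, 0.006, -0.005, 0, 0, 0, 0]
    - [-1, 0.007, -0.005, 0, 0, 0, 0]
    - [-1, 0.007, -0.005, 0, 0, 0, 0]
    - [-1, 0.007, -0.004, 0, 0, 0, 0]
    - [-1, 0.007, -0.004, 0, 0, 0, 0]

```text
clock: 8.2
tool_pos: [483.3, 50.5, 78.5]
orientation: [-3.142, 0.0, 1.393]
contact_force: [1.1, -0.5, 0.6]
width: 0.3
finger_force: 0.6
```

Request:
play_rows:
  motion:
    - [-1, 0.008, -0.003, 0, 0, 0, 0]
    - [-1, 0.008, -0.003, 0, 0, 0, 0]
    - [-1, 0.008, -0.002, 0, 0, 0, 0]
    - [-1, 0.008, -0.002, 0, 0, 0, 0]
    - [-1, 0.008, -0.001, 0, 0, 0, 0]

```text
clock: 8.7
tool_pos: [479.6, 91.9, 78.5]
orientation: [-3.141, 0.0, 1.393]
contact_force: [-0.2, -1.2, 0.1]
width: 0.5
finger_force: 0.6
```

```bash
python3 - <<'E'
from h import *
import cv2
s=r.read_state();print(s["clock"],loc(),s["tool_pos"],s["contact_force"])
cv2.imwrite("pics/side3.png",cv2.resize(r.camera("side")[110:310,160:420,::-1],None,fx=3,fy=3))
E
```

```text
8.7 [-226.44669142   63.37695398] [479.5552523   91.8755733   78.47470263] [-0.21204489 -1.22102465  0.10311626]
```

View pics/side3.png

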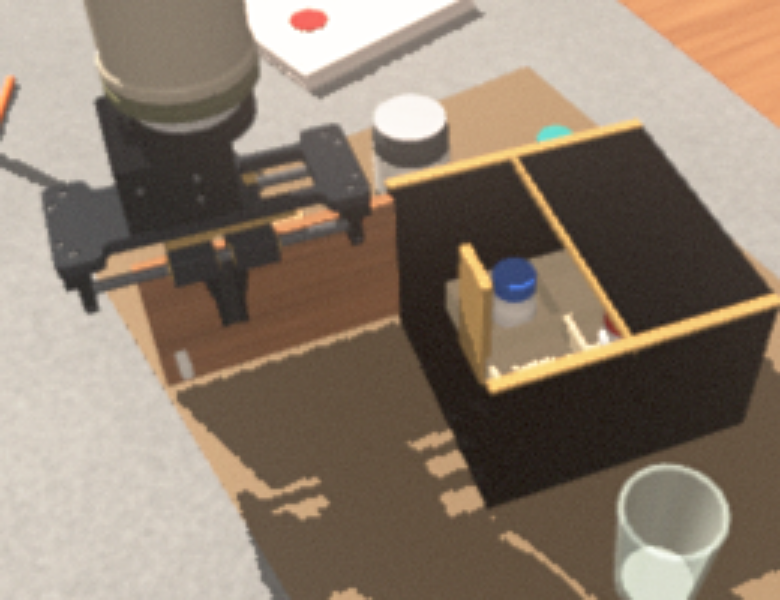

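The door stands near 1.5 rad and the brown look-alike is clear. I'll give it a little more, then retreat and rise.

Request:
play_rows:
  motion:
    - [-1, 0.007, 0, 0, 0, 0, 0]
    - [-1, 0.006, 0, 0, 0, 0, 0]
    - [-1, 0, 0, 0, 0, 0, 0]
    - [-1, -0.015, 0, 0, 0, 0, 0]
    - [-1, -0.03, 0, 0, 0, 0, 0]

```text
clock: 9.25
tool_pos: [474.5, 61.2, 78.7]
orientation: [3.141, -0.001, 1.396]
contact_force: [0.4, -1.3, -0.1]
width: 0.4
finger_force: 0.0
```

Request:
play_rows:
  motion:
    - [0.15, -0.012, 0, -0.045, 0, 0, 0]
    - [0.15, 0, 0.01, -0.045, 0, 0, 0]
    - [0.15, 0, 0.05, 0, 0, 0, 0]
    - [0.15, 0, 0.05, 0, 0, 0, 0]
    - [0.15, 0, 0.04, 0, 0, 0, 0]

```text
clock: 9.75
tool_pos: [622.2, 20.4, 169.2]
orientation: [3.139, -0.0, 1.392]
contact_force: [0.0, 0.9, 0.2]
width: 32.4
finger_force: 0.0
```

Request:
play_rows:
  motion:
    - [0.15, 0, 0, 0, 0, 0, 0]
    - [0.15, 0, 0, 0, 0, 0, 0]

```text
clock: 9.95
tool_pos: [619.7, 21.1, 167.7]
orientation: [-3.14, 0.0, 1.392]
contact_force: [-0.6, 0.1, -0.8]
width: 46.2
finger_force: 0.0
```

```bash
python3 - <<'E'
from h import *
import cv2
s=r.read_state();print(s["clock"],loc(),s["tool_pos"],s["contact_force"],s["width"])
im=r.camera("wrist");p=r.camera_params("wrist")
T=np.linalg.inv(p["T"])
q=T@[630.5,17,113,1];print(q[:3],p["fx"]*q[0]/q[2]+p["cx"],p["fy"]*q[1]/q[2]+p["cy"])
cv2.imwrite("pics/w.png",im[:,:,::-1])
E
```

```text
9.95 [-75.96730347  18.51566204] [619.71215478  21.07568346 167.68161269] [-0.62285247  0.13379027 -0.76441404] 46.20245315421265
[ 10.94820174  15.20385988 230.22639619] 331.52993593943893 216.93447290002405
```

View pics/w.png

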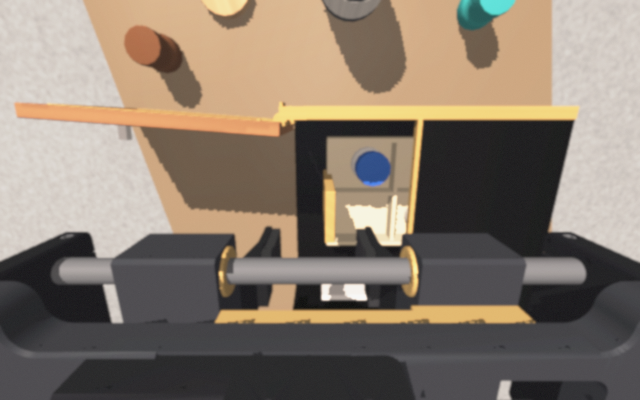

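The wrist view shows the door standing about square at (15–285,120). The tab is at about (329,210), within 2 mm of the prediction. I'll align, descend and grip.

Request:
play_rows:
  motion:
    - [0.15, -0.0025, 0.011, 0, 0, 0, 0]
    - [0.15, 0, 0, 0.03, 0, 0, 0]
    - [0.15, 0, 0, 0.03, 0, 0, 0]
    - [0.15, 0, 0, 0.03, 0, 0, 0]
    - [0.15, 0, 0, 0, 0, 0, 0]

```text
clock: 10.5
tool_pos: [627.3, 16.6, 75.1]
orientation: [-3.136, 0.002, 1.393]
contact_force: [-0.5, -0.4, -1.0]
width: 50.4
finger_force: 0.0
```

Request:
play_rows:
  motion:
    - [-1, 0, 0, 0, 0, 0, 0]
    - [-1, 0, 0, 0, 0, 0, 0]
    - [-1, 0, 0, 0, 0, 0, 0]
    - [-1, 0, 0, 0, 0, 0, 0]
    - [-1, 0, 0, 0, 0, 0, 0]

```text
clock: 11.0
tool_pos: [630.3, 17.0, 79.3]
orientation: [3.141, -0.0, 1.393]
contact_force: [0.2, 0.3, -0.1]
width: 17.7
finger_force: 0.0
```

Request:
play_rows:
  motion:
    - [-1, 0, 0, 0, 0, 0, 0]
    - [-1, 0, 0, 0, 0, 0, 0]
    - [-1, 0, 0, 0, 0, 0, 0]
    - [-1, 0, 0, 0, 0, 0, 0]

```text
clock: 11.4
tool_pos: [628.8, 17.2, 78.8]
orientation: [-3.139, 0.0, 1.393]
contact_force: [-8.1, -0.1, 6.4]
width: 8.1
finger_force: 30.0
```

Request:
play_rows:
  motion:
    - [-1, 0, -0.001, 0, 0, 0, 0]
    - [-1, 0, -0.002, 0, 0, 0, 0]
    - [-1, 0, -0.003, 0, 0, 0, 0]
    - [-1, 0, -0.004, 0, 0, 0, 0]
    - [-1, 0, -0.005, 0, 0, 0, 0]

```text
clock: 11.9
tool_pos: [615.2, 19.6, 78.8]
orientation: [3.141, -0.0, 1.393]
contact_force: [1.3, 0.1, 2.3]
width: 7.7
finger_force: 30.0
```

Request:
play_rows:
  motion:
    - [-1, 0, -0.005, 0, 0, 0, 0]
    - [-1, 0, -0.005, 0, 0, 0, 0]
    - [-1, 0, -0.005, 0, 0, 0, 0]
    - [-1, 0, -0.005, 0, 0, 0, 0]
    - [-1, 0, -0.005, 0, 0, 0, 0]

```text
clock: 12.4
tool_pos: [590.3, 24.1, 78.7]
orientation: [3.141, -0.0, 1.393]
contact_force: [1.7, -0.1, 3.0]
width: 7.6
finger_force: 30.0
```

Request:
play_rows:
  motion:
    - [-1, 0, -0.005, 0, 0, 0, 0]
    - [-1, 0, -0.005, 0, 0, 0, 0]
    - [-1, 0, -0.005, 0, 0, 0, 0]
    - [-1, 0, -0.005, 0, 0, 0, 0]
    - [-1, 0, -0.005, 0, 0, 0, 0]

```text
clock: 12.9
tool_pos: [565.8, 28.5, 78.7]
orientation: [3.141, -0.0, 1.393]
contact_force: [1.7, -0.7, 6.2]
width: 8.1
finger_force: 30.0
```

Request:
play_rows:
  motion:
    - [-1, 0, -0.005, 0, 0, 0, 0]
    - [-1, 0, -0.005, 0, 0, 0, 0]
    - [-1, 0, -0.004, 0, 0, 0, 0]
    - [-1, 0, -0.003, 0, 0, 0, 0]
    - [-1, 0, -0.002, 0, 0, 0, 0]

```text
clock: 13.4
tool_pos: [547.0, 31.9, 78.7]
orientation: [3.141, -0.0, 1.393]
contact_force: [1.8, 0.4, 5.0]
width: 8.0
finger_force: 30.0
```

Request:
play_rows:
  motion:
    - [-1, 0, -0.0015, 0, 0, 0, 0]
    - [-1, 0, -0.0015, 0, 0, 0, 0]
    - [-1, 0, -0.001, 0, 0, 0, 0]

```text
clock: 13.7
tool_pos: [543.2, 32.6, 78.7]
orientation: [3.141, -0.0, 1.393]
contact_force: [2.0, 0.2, 5.8]
width: 7.8
finger_force: 30.0
```

Request:
play_rows:
  motion:
    - [-1, 0, -0.0015, 0, 0, 0, 0]
    - [-1, 0, 0, 0, 0, 0, 0]

```text
clock: 13.9
tool_pos: [541.5, 32.9, 78.7]
orientation: [-3.142, -0.0, 1.393]
contact_force: [0.2, -0.3, 5.2]
width: 7.5
finger_force: 30.0
```

Travel is about 88.7 mm so far and the stop has not been felt. I'll go on until the force rises.

Request:
play_rows:
  motion:
    - [-1, 0, -0.001, 0, 0, 0, 0]
    - [-1, 0, 0, 0, 0, 0, 0]

```text
clock: 14.1
tool_pos: [540.7, 33.0, 78.7]
orientation: [3.142, -0.0, 1.393]
contact_force: [0.7, 0.4, 6.4]
width: 7.7
finger_force: 30.0
```

Request:
play_rows:
  motion:
    - [-1, 0, -0.001, 0, 0, 0, 0]
    - [-1, 0, 0, 0, 0, 0, 0]

```text
clock: 14.3
tool_pos: [540.2, 33.1, 78.7]
orientation: [3.141, -0.0, 1.393]
contact_force: [4.4, 0.0, 2.9]
width: 8.0
finger_force: 30.0
```

Request:
play_rows:
  motion:
    - [-1, 0, -0.001, 0, 0, 0, 0]
    - [-1, 0, 0, 0, 0, 0, 0]

```text
clock: 14.5
tool_pos: [540.1, 33.2, 78.7]
orientation: [3.139, -0.001, 1.393]
contact_force: [9.6, -0.8, -0.5]
width: 7.7
finger_force: 30.0
```

Request:
play_rows:
  motion:
    - [-1, 0, -0.001, 0, 0, 0, 0]
    - [-1, 0, 0, 0, 0, 0, 0]

```text
clock: 14.7
tool_pos: [540.1, 33.1, 78.7]
orientation: [3.137, -0.001, 1.392]
contact_force: [14.4, -0.9, -5.9]
width: 7.9
finger_force: 30.1
```

The tray is at its stop. I'll relax the pull, open and rise straight up.

Request:
play_rows:
  motion:
    - [-1, 0, 0.0025, 0, 0, 0, 0]
    - [-0.3, 0, 0, 0, 0, 0, 0]
    - [-0.3, 0, 0, 0, 0, 0, 0]
    - [-0.3, 0, 0, 0, 0, 0, 0]
    - [-0.3, 0, 0, 0, 0, 0, 0]

```text
clock: 15.2
tool_pos: [539.9, 33.0, 78.2]
orientation: [-3.141, 0.0, 1.393]
contact_force: [0.6, -0.0, -0.1]
width: 28.0
finger_force: 0.0
```

Request:
play_rows:
  motion:
    - [-0.3, 0, 0, -0.02, 0, 0, 0]
    - [-0.3, 0, 0, -0.04, 0, 0, 0]
    - [-0.3, 0, 0, -0.05, 0, 0, 0]
    - [-0.3, 0, 0, -0.04, 0, 0, 0]
    - [-0.3, 0, 0, 0, 0, 0, 0]

```text
clock: 15.7
tool_pos: [542.9, 33.4, 234.6]
orientation: [3.133, -0.003, 1.393]
contact_force: [-0.1, -0.2, -1.1]
width: 30.7
finger_force: 0.0
```

```bash
python3 - <<'E'
from h import *
import cv2
s=r.read_state();print(s["clock"],loc(),s["tool_pos"],s["contact_force"],s["width"])
a=r.camera("side")[:,:,::-1];b=r.camera("wrist")[:,:,::-1]
cv2.imwrite("pics/f.png",np.hstack([cv2.resize(a[80:380,130:450],(400,375)),cv2.resize(b,(400,250))if 0 else cv2.resize(b[:,100:526],(400,375))]))
E
```

```text
15.7 [-153.74247263   17.00573176] [542.89878928  33.36241235 234.56941166] [-0.13664791 -0.19293561 -1.14964541] 30.65311486788937
```

View pics/f.png

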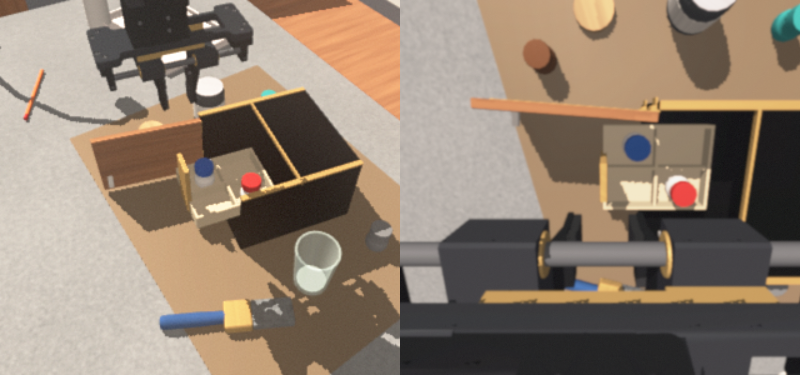

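The tray is fully out with both pots standing, the door is past square and the bystanders are where they were. I'm handing in.

```bash
python3 -c "
from rig import r
print(r.sign_off())"
```

```text
the job is handed in; nothing more can be done
None
```

The job is handed in at about 16 s: the door was released by pressing and swung open to about square or slightly past, then the tray was pulled to its stop, with both pots standing and nothing else moved.

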